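# Check the brake lever of the art-room trolley

## Task

Check the hand brake on the art-room trolley: with the outside of the fingers, from the lever's far side, gently press the brake lever in towards the push bar until it comes up against its stop, short of the bar. Do not pinch the lever or reach between it and the bar, do not touch the bar or its rubber grip, and leave the pots and bottles alone. Finish while holding the lever in against its stop, so that I can look at the gap.

Things in the scene. Friction and masses are not known exactly. Their poses are not given: they have to be found in the camera images.
- trolley: Parked trolley, fixed. Origin on its push bar's axis, mid-length; y along the bar, x away from the robot towards its tray; yaw within 15 degrees. Push bar: steel tube 25 mm thick, 190 mm above the table, its bent-down ends 420 mm apart. White tray starts 180 mm beyond the bar, its rim 155 mm lower than the bar's axis; two steel tubes slope down from the bar's ends to it.
- grip: Black rubber grip sleeve on the push bar, 32 mm thick (one flange 40 mm), running from its origin (on the bar's axis) 130 mm along -y. Axes parallel to the trolley's.
- lever_pivot (a point): Upright pivot axis of the brake lever, in the aluminium fitting clamped on the bar: 46 mm beyond the bar's axis (+x), at its height. Axes parallel to the trolley's; fixed. The lever runs from here towards -y, the rest of the fitting and a thin black brake line lie towards +y.
- lever (a joint): Brake lever angle, rad: 0 fully out (its spring keeps it there), grows as it is pressed in towards the bar (clockwise from above), solid stop at 0.32. The spring pushes back with 3 N at first and 6 N just before the stop, felt at lever_face. At the stop the blade's end is still some 20 mm from the rubber grip.
- lever_face (a point): Point on the outer face (away from the bar) of the lever's aluminium blade, half-way up; turns with the lever. x points out of the face, y along the blade to the pivot, z up. In these axes the pivot is at (-26, 85, 0) mm. Blade level, 12 mm thick, 15 mm high, face flat for 20 mm either side. At joint 0, x is turned 0.15 rad anticlockwise from the trolley's x. It moves some 27 mm to the stop.
- lever_tip (a point): Centre of the 19 mm ball at the lever's free end; turns with the lever. It is 31 mm from lever_face along the blade.
- paint_tub: Bystander: open paint tub, 72 mm wide, 85 mm high, standing in the trolley's tray beyond the lever. Origin at the centre of its underside.
- jar: Bystander: white jar with a lid, 64 mm wide, 95 mm high, standing in the trolley's tray beyond the lever. Origin at the centre of its underside.
- tall_bottle: Bystander: clear bottle, 76 mm wide, 190 mm high, on the table to the robot's left. Origin at the centre of its underside.
- dropper: Bystander: small dropper bottle, 30 mm wide, 100 mm high, on the table to the right of the middle. Origin at the centre of its underside.

How it is judged:
By the outcome, as a careful person would: the job done as asked, in the order asked, and still so for the second after the job is handed in, while the arm keeps its last pose, push and grip.
It also fails if it takes over 32 s, if anything falls off the work surface, if the arm or the gripper's body presses on something with over 40 N, if the wrist force passes 120 N, or if a joint passes its speed limit or range.

## Robot

A 6-joint arm with a two-finger parallel gripper is mounted at the origin on the work surface. World frame = base frame: x ahead of the robot, y to its left, z up, the work surface at z = 0. Lengths are in m, angles in degrees, forces in N, time in s.
With the tool pointing down it reaches from about 0.225 to 0.875 m from the base axis. Payload 3.4 kg.
Tool frame: the origin (TCP) lies on the centre line of the jaws, within the pads' length; the fingertips stand env.finger_overhang ahead of it and the grasp point (between the pads) lies 6 mm ahead of it (env.finger_overhang is the distance from the TCP to the fingertips, in m); y points along the fingers, x is the direction in which the jaws open and shut, and the axes are right-handed (so a half turn about y gives the same grasp; the last joint's range is limited). The gripper opens to 85 mm and grips with 20 to 120 N. Pads are 22 mm wide; open, the fingers measure 114 mm over their backs; the gripper's body (76 mm by 85 mm) begins 54 mm behind the grasp point. The pads swing forward as they close: fully open they stand 13 mm farther back than shut.
Start: joints at [-81.532, 15.808, 86.224, -0, 77.962, -6.933], TCP at [0.153, -0.554, 0.256] pointing down, gripper open.
Joint ranges: [-165.64, 165.64], [-43.16, 119.46], [12.63, 154.43], [-67.54, 247.53], [6.08, 155.33], [-154.97, 154.97]. Speed limits (degrees/s): [147.25, 147.25, 180, 180, 180, 180].

## Interface

Orientations are given as [roll, pitch, yaw] about the fixed x, y, z axes, in that order (R = Rz(yaw) Ry(pitch) Rx(roll)).
In Python, from bench import env gives the robot as it stands.
- The arm moves only by the tool step_arm, never from a script. Its arguments are lists of equal length, an entry for each row: "grip": the closure, from 0 (fully open) to 1 (shut); "linear": the shift along the tool's x, y, z in mm, a list of three; "turn": the turn, a rotation vector about the tool's x, y, z in rad, a list of three. A call has exactly 10 rows; each row is the pose to reach, as a shift and turn from the pose commanded when the call began, along the tool's axes at that moment; what a row does not reach only later rows make up. A row lasts 1/8 s, in which the tool goes at most 62.5 mm and 10.7 degrees, less where a joint would pass 70% of its speed; a pose out of reach is approached as far as the arm can. A call with a gripper value outside its range is refused whole. The fingers move at their own pace and stop on an object; "newtons" is the grip in N (left out, the last holds). Time passes only in rows, so rows that repeat a pose let the fingers close, or fill a call up. It gives the time, the measured TCP pose, the force and the opening at its end, in the units of the state.
- env.get_state(): the state, without advancing time (a new reading comes with each control period).
- env.read_camera(name): name is "side" or "top"; returns the picture (384x512x3 uint8, red, green, blue); there is no depth.
- env.calibration(name): a dict with "fx", "fy", "cx", "cy" (pixels), "D" ([k1, k2, p1, p2, k3] as OpenCV has them; the pictures are not rectified), "R" (3x3) and "t" (3): a world point X has camera coordinates R X + t. Camera axes: x right, y down, z forward; pixel columns grow to the right and rows downward; lengths in m; the calibration is good to about 2 mm. A picture is of the moment at which its call begins. calibration takes no time and is no camera call.
- env.job_done(): hands the job in, once; it reports no verdict.
Trained networks look in the newest picture that a camera, given by its name, has taken for a name from the list of things; names that differ only in an ending like _2 or _b are one class to them, and where a whole thing is asked for, a point or a joint stands for the part that bears it (a point fixed in the world has none). Each returns a list of dicts, best first, with "score" (0 to 1); they miss things now and then, are a little off and sometimes report something else, mostly with a low value. They report only what shows in the picture. A call takes as long as a camera call.
- env.trace(camera, thing): "mask" (384x512 bool, what is visible of it) and "centre" ([column, row] in pixels, amid what is visible of it).
The state is a dict: "time": time; "q": joint angles; "joint_velocities": joint speeds; "joint_torque": joint torques, N m; "tool_pos": TCP position; "eef_rot": TCP orientation; "contact_force": force on the tool from outside, world axes, zero at the start; "torque": the same for the moment, N m; "opening": opening from 0.0 (shut) to 1.0 (fully open).
Only numpy, scipy, OpenCV 4.12 (cv2) and the standard library are available. Lean on these libraries where they do the work, as an engineer would, in place of code of your own. Each camera call takes 0.05 s, during which the arm holds its last target.

## Working session

There is one attempt and no reset: what is moved stays moved. The work goes in short steps, Python scripts to look and compute and a tool call to move; the robot and the scene stay as the last step left them, time stands still between calls to the robot, and variables do not carry over. Pictures are saved under pics/ and viewed, and the job is handed in when it is done.

Besides the shell and the picture viewer there is one more tool, called after ">>>" by a JSON object that holds its "fn" and its "kwargs". step_arm: Moves the arm, as the interface text tells. Its arguments: {"type":"object","properties":{"grip":{"type":"array"},"linear":{"type":"array"},"turn":{"type":"array"},"newtons":{"type":"number"}},"required":["grip","linear","turn"]}

```bash
mkdir -p pics
python3 - <<'E'
from bench import env
import cv2
print(env.get_state()); print(env.finger_overhang)
for n in("side","top"):
    im=env.read_camera(n); cv2.imwrite(f"pics/{n}0.png",im[:,:,::-1])
    c=env.calibration(n); print(n,c)
    for t in ["lever","lever_face","lever_tip","grip","lever_pivot","paint_tub","jar"]:
        try:
            for r in env.trace(n,t)[:2]: print(t,round(r["score"],2),r["centre"],r["mask"].sum())
        except Exception as e: print(t,e)
print(env.get_state()["time"])
E
```

```text
{'time': 0.0, 'q': array([-8.15346925e+01,  1.58472819e+01,  8.62971267e+01, -3.71249667e-03,
        7.79622819e+01, -6.93386439e+00]), 'joint_velocities': array([-0.01674579,  0.02815733,  0.01523256,  0.04661856, -0.02112924,
        0.00238306]), 'joint_torque': array([ 7.71495047e-05, -4.16778839e+01, -2.45804644e+01, -1.54647597e-05,
        1.09538849e-02, -8.30200548e-06]), 'tool_pos': array([ 0.1525756 , -0.55386542,  0.2554298 ]), 'eef_rot': array([-89.99072279,   0.10634838, -74.60004182]), 'contact_force': array([-0.15890816,  0.18133628,  0.33785361]), 'torque': array([ 0.07326048, -0.04526495, -0.05069853]), 'opening': 0.9994478137077788}
0.025
side {'fx': 379.39087273615934, 'fy': 379.39087273615934, 'cx': 246.62713284944752, 'cy': 184.6958340478395, 'D': array([0.00533464, 0.        , 0.        , 0.        , 0.        ]), 'R': array([[ 0.99743998, -0.07032023,  0.01298287],
       [-0.02700342, -0.53851183, -0.84218515],
       [ 0.06621408,  0.83967855, -0.53903212]]), 't': array([-0.52646176,  0.15998304,  1.07284178])}
lever 0.69 [265.4, 175.3] 213
lever_face 0.53 [266.3, 176.2] 126
lever_tip 0.71 [269.7, 175.9] 198
grip 0.71 [238.3, 170.8] 328
lever_pivot 0.85 [242.0, 168.9] 707
paint_tub 0.82 [332.2, 239.4] 855
jar 0.91 [314.6, 210.6] 709
jar 0.17 [328.8, 239.8] 915
top {'fx': 351.1740878956164, 'fy': 351.1740878956164, 'cx': 255.76055313575455, 'cy': 185.64495345450658, 'D': array([-0.07841043,  0.        ,  0.        ,  0.        ,  0.        ]), 'R': array([[-0.02029021, -0.99973248,  0.01110301],
       [-0.99088356,  0.01862878, -0.13342688],
       [ 0.13318435, -0.01370905, -0.99099646]]), 't': array([0.04553058, 0.54693253, 0.88728728])}
lever_face 0.85 [269.6, 160.0] 361
grip 0.58 [265.2, 195.2] 895
lever_pivot 0.75 [251.5, 189.9] 1978
paint_tub 0.7 [296.4, 106.3] 645
paint_tub 0.18 [253.4, 190.2] 1652
jar 0.89 [244.6, 111.0] 622
jar 0.6 [265.2, 160.8] 287
0.8
```

```bash
ls -la
```

```text
total 12
drwxr-xr-x  3 agent agent 4096 Dec  6 19:28 .
drwxr-xr-x 23 root  root  4096 Dec  6 19:28 ..
drwxr-xr-x  2 agent agent 4096 Dec  6 19:28 pics
```

View images.

Run:
```python
import cv2
for n,(a,b,c,d) in {"side":(120,280,190,370),"top":(80,260,130,370)}.items():
    im=cv2.imread(f"pics/{n}0.png"); cv2.imwrite(f"pics/{n}0z.png",cv2.resize(im[a:b,c:d],None,fx=3.3,fy=3.3,interpolation=cv2.INTER_CUBIC))
```

```text
(no output)
```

View pics/side0.png

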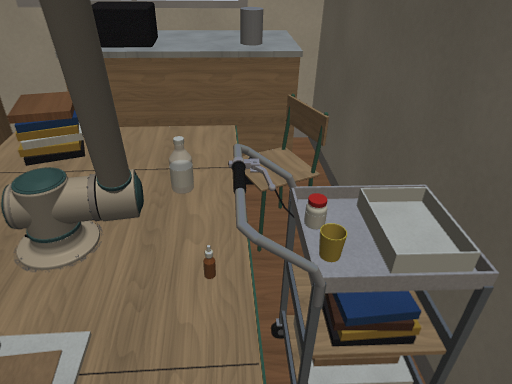

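View pics/top0.png

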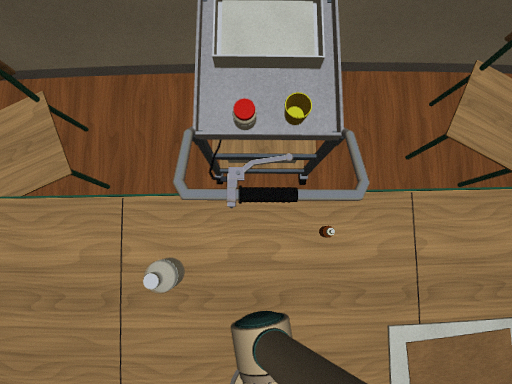

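View pics/side0z.png

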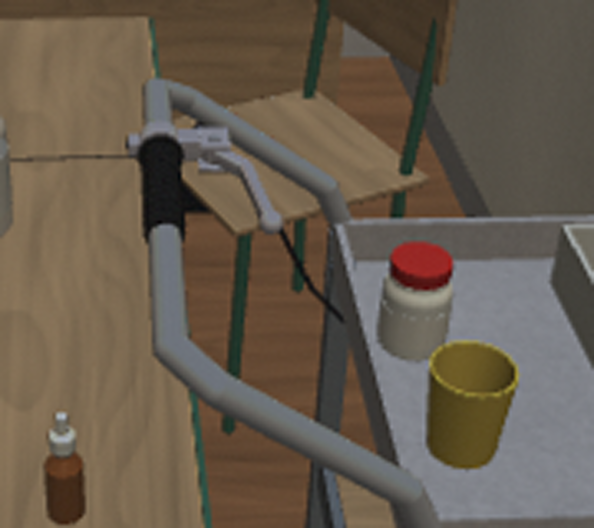

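View pics/top0z.png

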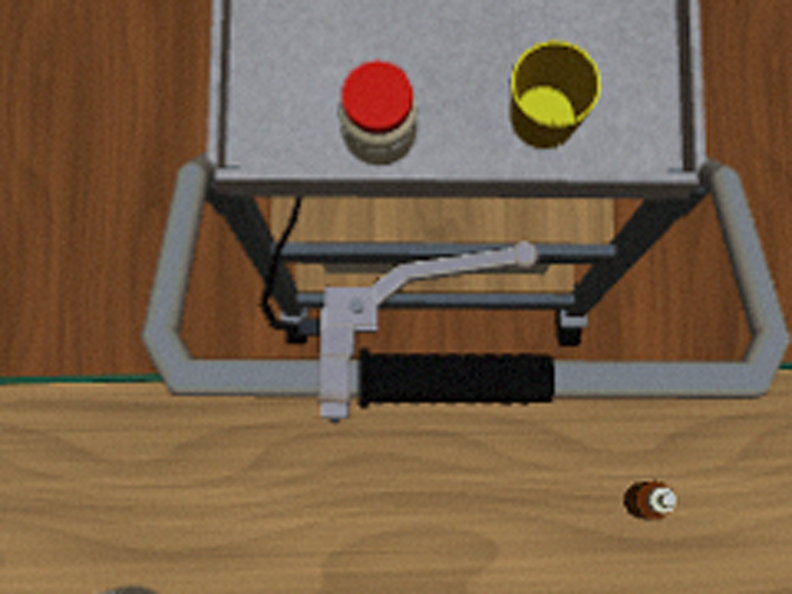

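The side view shows the lever with its ball end at about (272,187), jar (315,211) and tub (332,240) beyond. The top view shows the pivot at about (238,173), the ball at (289,157) and grip ends at (239,194.5) and (297.6,194.5).

```bash
cat > h.py <<'E'
import numpy as np, cv2
from bench import env
def ray(n,px):
    c=env.calibration(n);K=np.array([[c["fx"],0,c["cx"]],[0,c["fy"],c["cy"]],[0,0,1]])
    p=cv2.undistortPoints(np.array([[px]],float),K,c["D"])[0,0]
    R=c["R"];return -R.T@c["t"],R.T@np.array([p[0],p[1],1])
def atz(n,px,z):
    o,d=ray(n,px);return o+d*(z-o[2])/d[2]
def proj(n,X):
    c=env.calibration(n);K=np.array([[c["fx"],0,c["cx"]],[0,c["fy"],c["cy"]],[0,0,1]])
    return cv2.projectPoints(np.atleast_2d(X).astype(float),cv2.Rodrigues(c["R"])[0],c["t"],K,c["D"])[0][:,0]
def tri(a,b):
    (o1,d1),(o2,d2)=ray("side",a),ray("top",b)
    A=np.c_[d1,-d2];s=np.linalg.lstsq(A,o2-o1,rcond=None)[0]
    p,q=o1+s[0]*d1,o2+s[1]*d2;return (p+q)/2,np.linalg.norm(p-q)
E
python3 - <<'E'
from h import *
for k,p in dict(pivot=(238.2,173),tip=(289.1,157.3),gl=(239.1,194.5),gr=(297.6,194.5),barL=(186,194.5),barR=(361,194.5)).items(): print(k,atz("top",p,.19).round(4))
print(tri((272.4,187),(289.1,157.3)))
# model fit: trolley yaw th, grip origin -> pivot etc. using side+top
E
```

```text
pivot [0.5559 0.075  0.19  ]
tip [ 0.5891 -0.0383  0.19  ]
gl [0.5083 0.0737 0.19  ]
gr [ 0.5058 -0.0541  0.19  ]
barL [0.5104 0.1897 0.19  ]
barR [ 0.503  -0.1946  0.19  ]
(array([ 0.58933001, -0.03842683,  0.18860332]), np.float64(0.0001602429356935383))
```

>>> {"fn": "step_arm", "kwargs": {"grip": [1, 1, 1, 1, 1, 1, 1, 1, 1, 1], "linear": [[-20, -20, 30], [-50, -40, 76], [-81, -44, 122], [-112, -44, 168], [-144, -44, 214], [-175, -44, 260], [-206, -44, 306], [-237, -44, 352], [-268, -44, 398], [-299, -44, 444]], "turn": [[0, -0.1, 0], [0, -0.24, 0], [0, -0.39, 0], [0, -0.54, 0], [0, -0.69, 0], [0, -0.84, 0], [0, -0.99, 0], [0, -1.14, 0], [0, -1.29, 0], [0, -1.433, 0]], "newtons": 20}}

```text
time: 2.05
tool_pos: [0.5024, -0.1467, 0.3005]
eef_rot: [-90.0, -0.0, 7.8]
contact_force: [-0.8, -0.2, 0.2]
opening: -0.001
```

>>> {"fn": "step_arm", "kwargs": {"grip": [1, 1, 1, 1, 1, 1, 1, 1, 1, 1], "linear": [[30, 0, 27], [65, 0, 58], [100, 0, 89], [130, 0, 115], [144, 0, 128], [144, 10, 128], [144, 25, 128], [144, 40, 128], [144, 40, 128], [144, 40, 128]], "turn": [[0, 0, 0], [0, 0, 0], [0, 0, 0], [0, 0, 0], [0, 0, 0], [0, 0, 0], [0, 0, 0], [0, 0, 0], [0, 0, 0], [0, 0, 0]]}}

```text
time: 3.3
tool_pos: [0.6273, -0.003, 0.2605]
eef_rot: [-90.0, -0.0, 7.5]
contact_force: [-0.1, 0.2, 0.0]
opening: -0.004
```

Run:
```python
from h import *
s=env.get_state();print(s["tool_pos"],s["eef_rot"],s["contact_force"])
for n,(a,b,c,d) in {"side":(110,270,190,370),"top":(80,260,130,370)}.items():
    im=env.read_camera(n)[:,:,::-1]; cv2.imwrite(f"pics/{n}1z.png",cv2.resize(im[a:b,c:d],None,fx=3.3,fy=3.3,interpolation=cv2.INTER_CUBIC))
    t=s["tool_pos"]; print(n,proj(n,t-[0,0,.025]))
```

```text
[ 0.62730658 -0.00300927  0.26046316] [-9.00113158e+01 -1.37142281e-02  7.46166493e+00] [-0.10316837  0.15103519  0.0294715 ]
side [[286.11552409 164.03261469]]
top [[274.02300952 135.20501419]]
```

View pics/side1z.png

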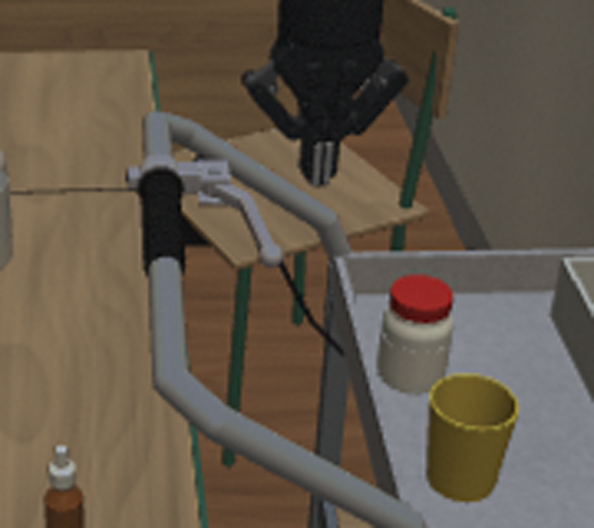

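View pics/top1z.png

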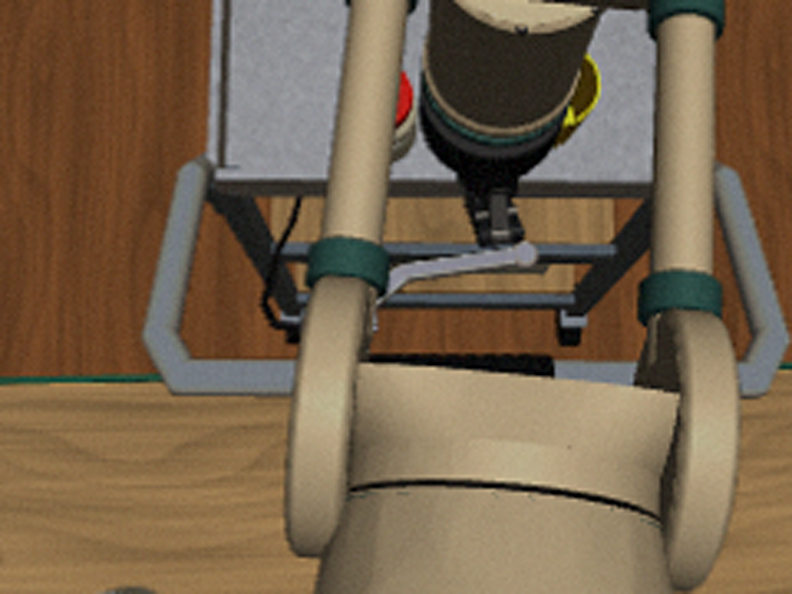

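Side view: fingers shut above and beyond the lever, tips at zoom (320,183), as projected. In the top view the tips are hidden behind the gripper. The way down is clear, so I'll descend beyond the lever.

>>> {"fn": "step_arm", "kwargs": {"grip": [1, 1, 1, 1, 1, 1, 1, 1, 1, 1], "linear": [[0, 8, 0], [0, 16, 0], [0, 24, 0], [0, 32, 0], [0, 40, 0], [0, 48, 0], [0, 56, 0], [0, 63, 0], [0, 63, 0], [0, 63, 0]], "turn": [[0, 0, 0], [0, 0, 0], [0, 0, 0], [0, 0, 0], [0, 0, 0], [0, 0, 0], [0, 0, 0], [0, 0, 0], [0, 0, 0], [0, 0, 0]]}}

```text
time: 4.65
tool_pos: [0.6276, -0.0025, 0.1975]
eef_rot: [-90.0, -0.0, 7.5]
contact_force: [-0.5, 0.5, -0.8]
opening: 0.003
```

Run:
```python
from h import *
s=env.get_state();print(s["tool_pos"],s["eef_rot"],s["contact_force"])
im=env.read_camera("side")[:,:,::-1]; cv2.imwrite("pics/side2z.png",cv2.resize(im[130:230,220:330],None,fx=5,fy=5,interpolation=cv2.INTER_CUBIC))
# poses along lever
p=np.array([.5545,.0743])
R=lambda a:np.array([[np.cos(a),-np.sin(a)],[np.sin(a),np.cos(a)]])
T0=R(np.deg2rad(7.5)); c=np.array([.6277,-.0021])
print("cmd?",s["tool_pos"])
for a in (-.0,.08,.16,.24,.32,.36,.4):
    w=p+R(.131-a)@[.0405,-.085]; d=T0.T@(w-s["tool_pos"][:2])*1000
    print(a,w.round(4),"tool x,z",d.round(1),"turn y",round(a,3))
```

```text
[ 0.62759857 -0.00250913  0.19750819] [-9.00115932e+01 -2.83500859e-02  7.50650279e+00] [-0.51819643  0.54511416 -0.75641087]
cmd? [ 0.62759857 -0.00250913  0.19750819]
-0.0 [ 0.6058 -0.0047] tool x,z [-21.9   0.7] turn y -0.0
0.08 [ 0.5993 -0.0085] tool x,z [-28.9  -2.3] turn y 0.08
0.16 [ 0.5925 -0.0118] tool x,z [-36.   -4.7] turn y 0.16
0.24 [ 0.5855 -0.0146] tool x,z [-43.3  -6.5] turn y 0.24
0.32 [ 0.5783 -0.0168] tool x,z [-50.7  -7.7] turn y 0.32
0.36 [ 0.5746 -0.0177] tool x,z [-54.5  -8.1] turn y 0.36
0.4 [ 0.571  -0.0184] tool x,z [-58.2  -8.4] turn y 0.4
```

View pics/side2z.png

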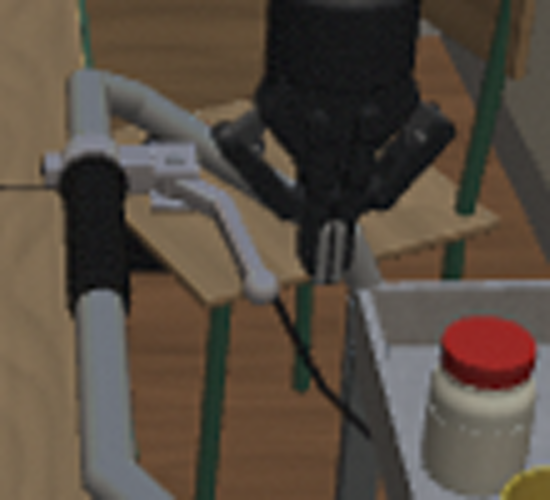

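The fingers stand just beyond the blade at lever height with a clear gap. Their knuckles sit well above the bar.

>>> {"fn": "step_arm", "kwargs": {"grip": [1, 1, 1, 1, 1, 1, 1, 1, 1, 1], "linear": [[-5, 0, 0], [-10, 0, 0], [-15, 0, 0], [-19, 0, 0], [-22, 0, 0], [-25, 0, -1], [-28, 0, -2], [-31, 0, -3], [-31, 0, -3], [-31, 0, -3]], "turn": [[0, 0, 0], [0, 0, 0], [0, 0, 0], [0, 0, 0], [0, 0, 0], [0, 0.03, 0], [0, 0.07, 0], [0, 0.1, 0], [0, 0.1, 0], [0, 0.1, 0]]}}

```text
time: 5.95
tool_pos: [0.5974, -0.0098, 0.1974]
eef_rot: [-90.0, -0.0, 1.8]
contact_force: [4.0, -0.2, -0.8]
opening: -0.001
```

Run:
```python
from h import *
s=env.get_state();print(s["tool_pos"],s["eef_rot"],s["contact_force"])
im=env.read_camera("side")[:,:,::-1]; cv2.imwrite("pics/side3z.png",cv2.resize(im[130:230,220:330],None,fx=5,fy=5,interpolation=cv2.INTER_CUBIC))
```

```text
[ 0.59738359 -0.00976948  0.19740505] [-9.00312679e+01 -3.99401838e-02  1.77509123e+00] [ 3.97846834 -0.17069401 -0.77307572]
```

View pics/side3z.png

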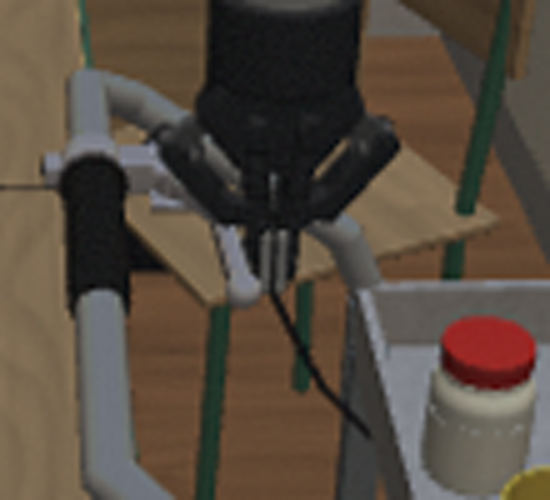

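Contact reads about 4 N, as the spring should give a third of the way in, and the ball has moved with the fingers. I'll continue to just short of the stop.

>>> {"fn": "step_arm", "kwargs": {"grip": [1, 1, 1, 1, 1, 1, 1, 1, 1, 1], "linear": [[-2.2, 0, -1], [-4.4, 0, -2], [-6.6, 0, -2.8], [-8.8, 0, -3.6], [-11, 0, -4.3], [-13, 0, -5], [-15, 0, -5.5], [-16, 0, -6], [-16, 0, -6], [-16, 0, -6]], "turn": [[0, 0.03, 0], [0, 0.06, 0], [0, 0.08, 0], [0, 0.11, 0], [0, 0.13, 0], [0, 0.16, 0], [0, 0.18, 0], [0, 0.2, 0], [0, 0.2, 0], [0, 0.2, 0]]}}

```text
time: 7.25
tool_pos: [0.5814, -0.0164, 0.1974]
eef_rot: [-90.0, -0.1, -9.7]
contact_force: [3.6, -1.8, -1.4]
opening: 0.002
```

>>> {"fn": "step_arm", "kwargs": {"grip": [1, 1, 1, 1, 1, 1, 1, 1, 1, 1], "linear": [[-0.5, 0, 0], [-1, 0, 0], [-1.5, 0, 0], [-2, 0, 0], [-2.5, 0, 0], [-3, 0, 0], [-3, 0, 0], [-3, 0, 0], [-3, 0, 0], [-3, 0, 0]], "turn": [[0, 0.01, 0], [0, 0.02, 0], [0, 0.02, 0], [0, 0.02, 0], [0, 0.02, 0], [0, 0.02, 0], [0, 0.02, 0], [0, 0.02, 0], [0, 0.02, 0], [0, 0.02, 0]]}}

```text
time: 8.5
tool_pos: [0.5789, -0.017, 0.1974]
eef_rot: [-90.1, -0.1, -10.9]
contact_force: [5.4, -3.5, -2.2]
opening: 0.0
```

Run:
```python
from h import *
s=env.get_state();print(s["tool_pos"],s["eef_rot"],s["contact_force"])
im=env.read_camera("side")[:,:,::-1]; cv2.imwrite("pics/side4z.png",cv2.resize(im[130:230,220:330],None,fx=5,fy=5,interpolation=cv2.INTER_CUBIC))
p=np.array([.5545,.0743])
for a in (.28,.30,.32):
    t=.131-a; R=np.array([[np.cos(t),-np.sin(t)],[np.sin(t),np.cos(t)]])
    w=p+R@[.020,-.116]; print(a,(proj("side",[*w,.19])[0]-[220,130])*5)
```

```text
[ 0.57892897 -0.01695796  0.19744133] [-90.14369689  -0.12405311 -10.87277854] [ 5.42152833 -3.53436474 -2.23576143]
0.28 [200.9110374  289.67280542]
0.3 [196.33876701 289.82907499]
0.32 [191.75580263 289.93517918]
```

View pics/side4z.png

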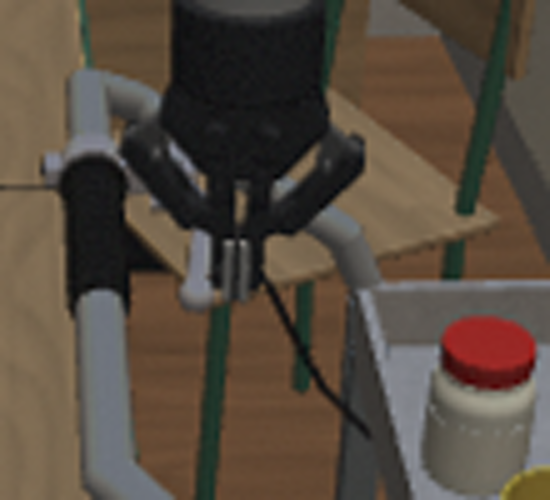

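The ball is at zoom (196,292), which is about 0.30 rad. The force is near 6 N with no clear rise yet, so I'll keep pressing gently.

>>> {"fn": "step_arm", "kwargs": {"grip": [1, 1, 1, 1, 1, 1, 1, 1, 1, 1], "linear": [[-0.4, 0, 0], [-0.8, 0, 0], [-1.2, 0, 0], [-1.6, 0, 0], [-2, 0, 0], [-2, 0, 0], [-2, 0, 0], [-2, 0, 0], [-2, 0, 0], [-2, 0, 0]], "turn": [[0, 0, 0], [0, 0, 0], [0, 0, 0], [0, 0, 0], [0, 0, 0], [0, 0, 0], [0, 0, 0], [0, 0, 0], [0, 0, 0], [0, 0, 0]]}}

```text
time: 9.8
tool_pos: [0.5772, -0.0171, 0.1975]
eef_rot: [-90.2, -0.2, -10.9]
contact_force: [5.0, -6.1, -2.3]
opening: 0.001
```

>>> {"fn": "step_arm", "kwargs": {"grip": [1, 1, 1, 1, 1, 1, 1, 1, 1, 1], "linear": [[-0.4, 0, -0.4], [-0.8, 0, -0.8], [-1.2, 0, -1.2], [-1.6, 0, -1.5], [-2, 0, -1.5], [-2, 0, -1.5], [-2, 0, -1.5], [-2, 0, -1.5], [-2, 0, -1.5], [-2, 0, -1.5]], "turn": [[0, 0, 0], [0, 0, 0], [0, 0, 0], [0, 0, 0], [0, 0, 0], [0, 0, 0], [0, 0, 0], [0, 0, 0], [0, 0, 0], [0, 0, 0]]}}

```text
time: 11.05
tool_pos: [0.5764, -0.0173, 0.1976]
eef_rot: [-90.1, -0.3, -10.9]
contact_force: [9.2, -2.4, -3.7]
opening: -0.003
```

Run:
```python
from h import *
s=env.get_state();print(s["tool_pos"],s["eef_rot"],s["contact_force"],s["torque"])
im=env.read_camera("side")[:,:,::-1]; cv2.imwrite("pics/side5z.png",cv2.resize(im[130:230,220:330],None,fx=5,fy=5,interpolation=cv2.INTER_CUBIC))
```

```text
[ 0.5763613  -0.01730631  0.19755667] [-90.05601215  -0.31980961 -10.89599681] [ 9.16740644 -2.43436678 -3.66516579] [-0.44318247 -1.39891469  0.03741119]
```

View pics/side5z.png

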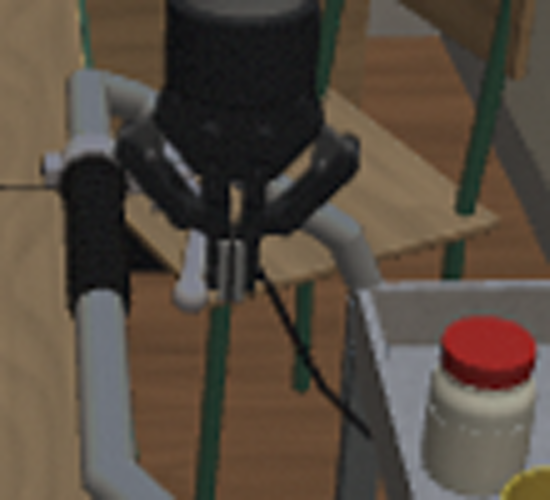

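The force has risen to about 9.6 N. The tool moved only 0.8 mm of the 2 mm commanded, and the ball is at (190,291), close to the 192 predicted at the stop. One more small push will confirm.

>>> {"fn": "step_arm", "kwargs": {"grip": [1, 1, 1, 1, 1, 1, 1, 1, 1, 1], "linear": [[-0.5, 0, -0.1], [-1, 0, -0.2], [-1.5, 0, -0.3], [-1.5, 0, -0.3], [-1.5, 0, -0.3], [-1.5, 0, -0.3], [-1.5, 0, -0.3], [-1.5, 0, -0.3], [-1.5, 0, -0.3], [-1.5, 0, -0.3]], "turn": [[0, 0, 0], [0, 0, 0], [0, 0, 0], [0, 0, 0], [0, 0, 0], [0, 0, 0], [0, 0, 0], [0, 0, 0], [0, 0, 0], [0, 0, 0]]}}

```text
time: 12.35
tool_pos: [0.5763, -0.0173, 0.1977]
eef_rot: [-90.0, -0.5, -10.9]
contact_force: [11.6, -2.5, -4.7]
opening: -0.005
```

Run:
```python
from h import *
s=env.get_state();print(s["tool_pos"],s["contact_force"],s["time"])
print(env.job_done())
```

```text
[ 0.5762789  -0.01729376  0.19765895] [11.58153598 -2.46051155 -4.71515997] 12.35
the job is handed in; nothing more can be done
None
```

The brake lever is in against its stop and the arm is holding it there, so you can look at the gap. I pressed it from the far side with the outer back of the shut fingers, without pinching it or reaching between it and the bar. I handed the job in at 12.35 s.

**At the stop:**
- **Force:** The push rose from about 6 N near the end of the travel to about 12 N. That is well above the spring's 6 N and below the 40 N limit.
- **Movement:** On the last 1.5 mm push the tool moved only about 0.1 mm.
- **Camera:** In the last side view, taken just before that push, the ball at the lever's end was within about 2 pixels (in the enlarged view) of where I predicted it at 0.32 rad.

**What wasn't clean:**
- **Friction:** Partway through the final pressing, the fingers rubbed sideways on the blade with about 6 N. I eased this with a small sideways correction, and about 2.5 N sideways and 4.7 N downward remained at the end.
- **Clearance:** From the side views, the gripper's knuckles stayed well above the bar and grip, and the pots and bottles were not approached. I judged this from the pictures and geometry, not from a separate measurement; the arm hid the area from the top camera.

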